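Set out microscope lenses for cleaning

ROBOT

A 6-joint arm with a two-finger parallel gripper is mounted at the origin on the work surface. World frame = base frame: x ahead of the robot, y to its left, z up, the work surface at z = 0. Lengths are in m, angles in rad, forces in N, time in s.
With the tool pointing down it reaches from about 0.35 to 0.925 m from the base axis. Payload 6.4 kg.
Tool frame: the origin (TCP) lies on the mounting face of the last link; the fingertips stand 199 mm ahead of it and the grasp point (between the pads) lies 180 mm ahead of it; z points along the fingers, y is the line along which they close (so a half turn about z gives the same grasp; the last joint's range is limited). The gripper opens to 94 mm and grips with 3 to 60 N. Pads are 16 mm wide; open, the fingers measure 119 mm over their backs; the gripper's body (75 mm by 177 mm) begins 78 mm behind the grasp point.
Start: joints at [-0.174, 0.245, 1.558, -0, 1.339, -0.174], TCP at [0.65, 0, 0.405] pointing down, gripper open.
Joint ranges: [-3.13, 3.13], [-1.02, 2.26], [0.13, 2.54], [-0.95, 4.09], [0.21, 2.88], [-2.74, 2.74]. Speed limits (rad/s): [2.57, 2.57, 3.14, 3.14, 3.14, 3.14].

INTERFACE

Orientations are given as a unit quaternion [w, x, y, z].
In Python, from plant import bot gives the robot as it stands.
- The arm moves only by the shell command python3 -m creep 'ROWS' [OPENING] [FORCE]. ROWS is a JSON list of rows, 1 to 8 of them, each of 4 numbers: dx, dy, dz in m, then a turn about the tool's z in rad; each row is the pose to reach, as a shift and turn from the pose commanded when the command began, along the tool's axes at that moment; what a row does not reach only later rows make up. A row lasts 1/8 s, in which the tool goes at most 0.0625 m and 0.188 rad, less where a joint would pass 70% of its speed; a pose out of reach is approached as far as the arm can. OPENING is the opening from 0.0 (shut) to 1.0 (fully open), set as the command begins (- or left out keeps the last). The fingers move at their own pace and stop on an object; FORCE is the grip in N (left out, the last holds). Time passes only in rows, so rows that do not move let the fingers close. It prints the time, the measured TCP pose, the force, the opening and the grip force at its end.
- bot.state(): the state, without advancing time (a new reading comes with each control period).
- bot.read_camera(name): name is "scene" or "side" or "wrist"; returns a dict with "pixels" (400x640x3 uint8, red, green, blue), "fx", "fy", "cx", "cy" (pixels), "k1" (the pictures are not rectified: a ray, as slopes to the right and down, at radius r is drawn at 1 + k1 r^2 times it, then the intrinsics apply), "R" (3x3) and "t" (3): a world point X has camera coordinates R X + t; the wrist camera has in their place "mount" (4x4, takes a point from camera to tool coordinates, whose origin is the TCP and whose axes are the flange's). Camera axes: x right, y down, z forward; pixel columns grow to the right and rows downward; lengths in m; the calibration is good to about 2 mm. A picture is of the moment at which its call begins: read the wrist's pose just before it. There is no depth.
- bot.finish_job(): hands the job in; it is judged then, once.
The state is a dict: "time_s": time; "qpos": joint angles; "joint_velocities": joint speeds; "effort": joint torques, N m; "tcp_pos": TCP position; "ee_rot": TCP orientation; "ft_force": force on the tool from outside, world axes, zero at the start; "wrist_torque": the same for the moment, N m; "opening": opening from 0.0 (shut) to 1.0 (fully open); "finger_force": force on a finger pad.
Only numpy, scipy, OpenCV 4.12 (cv2) and the standard library are available. Lean on these libraries where they do the work, as an engineer would, in place of code of your own. Each camera call takes 0.05 s, during which the arm holds its last target. There are 200 camera calls.

TASK

Set out the microscope's lenses for cleaning: stand the longest lens midway between the two white cleaner bottles on their steel base, stand the oil bottle in the middle of the slide warmer's top plate, and stand the shortest lens by the left end of the tissue box and the medium lens by its right end (as seen from the robot), each in line with the box and about 2 cm clear of it. The dust cap goes, mouth down and level, over the nose of the shortest lens in its new place. Never tip a lens over.

Things in the scene. Friction and masses are not known exactly. Their poses are not given: they have to be found in the camera images.
- lens_short: The shortest of three loose microscope objective lenses, bright steel with a black band, standing upright nose up: 36 mm tall; round body 30 mm across from 3 to 24 mm height, then a nose 18 mm across (the widest nose of the three) up to the flat top. About 70 g. Origin: centre of its underside.
- lens_medium: The medium-length objective lens, same look: 48 mm tall, body 30 mm across from 3 to 32 mm height, nose 14 mm across above. About 90 g. Origin: centre of its underside.
- lens_long: The longest objective lens, same look: 72 mm tall, body 30 mm across from 3 to 56 mm height, thin nose 10 mm across above (the narrowest of the three). About 120 g. Origin: centre of its underside.
- oil_bottle: Small loose amber glass bottle of immersion oil, upright, closed with a black cap: 32 mm across, 68 mm tall. About 70 g. Origin: centre of its underside.
- dust_cap: Loose black plastic dust cap for a lens: a shallow round cup lying mouth down, 40 mm across outside, 33 mm inside, 14 mm tall, 10 mm deep inside, closed on top. Over the shortest lens it rests with its inner top on the end of the nose, its underside 26 mm above the lens's foot. About 20 g. Origin: centre of its underside (the open mouth).
- bottle_stand: Fixed flat steel base plate, 70 (x) by 200 (y) by 8 mm thick, with two fixed white bottles on it, 48 mm across, tops 88 mm above the table, centred 70 mm either side of the middle along y; 92 mm free between them. Origin: centre of the plate's underside, midway between the bottles. y to the robot's left, x away from it, give or take a small turn.
- warmer: Fixed white slide warmer, a flat square block 110 by 110 mm with a dark 90 by 90 mm steel plate on top; the plate's upper face is 28 mm above the table. It has a small black knob on its front. It is not hot. Origin: centre of its underside; x points away from the robot, y to the robot's left, give or take a small turn.
- tissue_box: Fixed brown cardboard box of lens tissues, 60 mm (x) by 110 mm (y, its long side) by 45 mm tall, a slot with a paper sheet in its top. Origin: centre of its underside; y points to its left end as the robot sees it, x away from the robot, give or take a small turn. A lens 20 mm clear of an end, in line, has its axis 90 mm from the origin along y.

How it is judged:
At the end, for the whole second after the job is handed in: Long lens within 13 mm of midway between the bottles; oil bottle within 15 mm of the plate's middle; short lens left, medium lens right of the box, 6 to 38 mm clear, within 16 mm of its line; cap within 9 mm over the short lens's nose, level; all upright within 0.12 rad, at rest (horizontal distance between lens_long and bottle_stand below 0.013 m and z of lens_long in the frame of bottle_stand between 0.004 and 0.012 m and horizontal distance between oil_bottle and warmer below 0.015 m and z of oil_bottle in the frame of warmer between 0.024 and 0.032 m and x of lens_short in the frame of tissue_box between -0.016 and 0.016 m and y of lens_short in the frame of tissue_box between 0.076 and 0.108 m and z of lens_short in the frame of tissue_box between -0.004 and 0.004 m and x of lens_medium in the frame of tissue_box between -0.016 and 0.016 m and y of lens_medium in the frame of tissue_box between -0.108 and -0.076 m and z of lens_medium in the frame of tissue_box between -0.004 and 0.004 m and horizontal distance between dust_cap and lens_short below 0.009 m and z of dust_cap in the frame of lens_short between 0.022 and 0.031 m and angle between each of lens_short, lens_medium, lens_long, oil_bottle, dust_cap's own z axis and vertical below 0.12 rad and linear speed of each of lens_short, lens_medium, lens_long, oil_bottle, dust_cap below 0.02 m/s); the robot touches nothing.
It fails at once if a lens is tipped over (more than 0.9 rad from upright) (angle between any of lens_short, lens_medium, lens_long's own z axis and vertical above 0.9 rad).
It also fails if it takes over 131 s, if anything falls off the work surface, if the arm or the gripper's body presses on something with over 40 N, if the wrist force passes 120 N, or if a joint passes its speed limit or range.

## Working session

There is one attempt and no reset: what is moved stays moved. The work goes in short steps, Python scripts to look and compute and a shell command to move; the robot and the scene stay as the last step left them, time stands still between calls to the robot, and variables do not carry over. Pictures are saved under pics/ and viewed, at most 14 in all, crops included, and the job is handed in when it is done.

```bash
mkdir -p pics; ls; python3 - <<'E'
from plant import bot
import cv2,json
s=bot.state();print(s)
for n in("scene","side","wrist"):
    c=bot.read_camera(n);cv2.imwrite(f"pics/{n}0.png",c["pixels"][:,:,::-1])
    print(n,{k:(v if not hasattr(v,'tolist') else v.tolist()) for k,v in c.items() if k!="pixels"})
E
```

```text
pics
{'time_s': 0.0, 'qpos': array([-1.74099829e-01,  2.45782743e-01,  1.55898648e+00, -8.47354018e-06,
        1.33865946e+00, -1.74126753e-01]), 'joint_velocities': array([ 2.96736214e-04, -1.17295981e-03, -3.89548995e-04, -5.40887916e-06,
        1.02206987e-03,  2.64851877e-04]), 'effort': array([ 8.38778797e-04, -4.15839279e+01, -3.14599335e+01,  6.84806099e-02,
        3.33599187e-02, -1.41738678e-04]), 'tcp_pos': array([6.49779747e-01, 4.40831611e-05, 4.03579846e-01]), 'ee_rot': array([-7.49408382e-04,  7.07096272e-01,  7.07116694e-01, -5.30243993e-04]), 'ft_force': array([-0.02523122, -0.61193978,  0.13239009]), 'wrist_torque': array([0.06204625, 0.00248965, 0.01319847]), 'finger_force': 0.0, 'opening': 1.0047596915007468}
scene {'fx': 465.2944834777461, 'fy': 465.2944834777461, 'cx': 319.0921178069754, 'cy': 203.5055731111888, 'k1': -0.020499673825439813, 'R': [[-0.04281554384011238, 0.9990607604574473, 0.006665292181324306], [0.7980750100038921, 0.03821404871472337, -0.6013451295954062], [-0.6010350302710836, -0.02042751563494096, -0.7989615816746269]], 't': [0.037261411797
[... 192 characters left out ...]
[-0.9825989605601658, -0.18557035057575388, 0.007932697729842718], [-0.12292080918819598, 0.6176628927807803, -0.7767773333138637], [0.13924710903498272, -0.7642356939248975, -0.629725374077089]], 't': [0.4608673281178894, 0.09151225593578474, 0.8148432966226509]}
wrist {'fx': 352.02634905565753, 'fy': 352.02634905565753, 'cx': 322.5764086226452, 'cy': 203.5546374341755, 'k1': -0.0539013132539704, 'mount': [[0.0007678658486530184, -0.958314025260234, -0.28571601175216554, 0.0830011756471455], [0.9999996161082265, 0.0006152569707135117, 0.0006238928249370552, 0.0001156860608283461], [-0.0004220964765214105, -0.2857163811341328, 0.9583141298061801, 0.020315722582095963], [0.0, 0.0, 0.0, 1.0]]}
```

View pics/scene0.png

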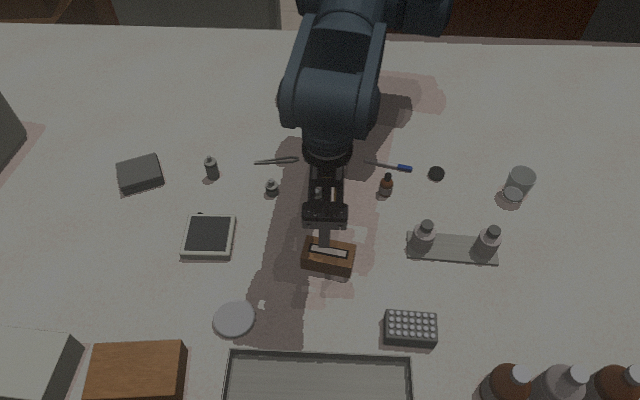

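View pics/side0.png

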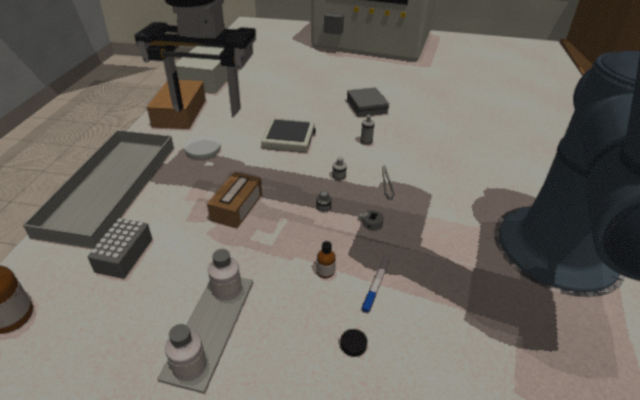

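View pics/wrist0.png

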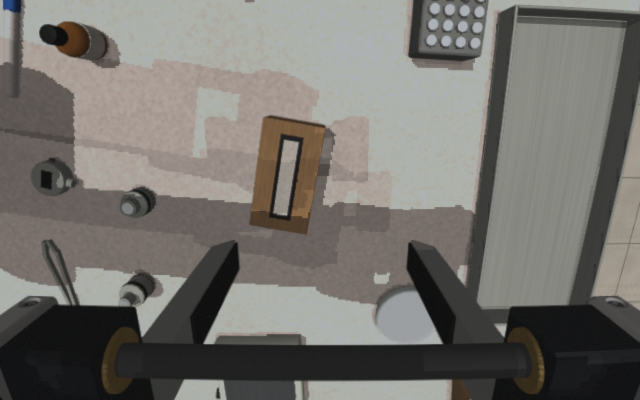

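The scene view shows the long lens at (211,168), a smaller lens at (272,187), and the tissue box at (328,257). The oil bottle is at (386,185), the cap at (436,173), the warmer at (208,236) and the stand at (452,248). In the side view the lenses are at (367,130), (340,170) and (324,201), with clutter at (372,219). The wrist view shows the box at (288,175) and the two smaller lenses at (137,202) and (137,288).

```bash
cat > h.py <<'E'
import numpy as np, cv2
from plant import bot
from scipy.spatial.transform import Rotation as Ro
def cam(n):
    s=bot.state(); c=bot.read_camera(n)
    if n=="wrist":
        w,x,y,z=s["ee_rot"]; T=np.eye(4); T[:3,:3]=Ro.from_quat([x,y,z,w]).as_matrix(); T[:3,3]=s["tcp_pos"]
        T=T@np.array(c["mount"]); c["Rc"]=T[:3,:3]; c["o"]=T[:3,3]
    else:
        R=np.array(c["R"]); c["Rc"]=R.T; c["o"]=-R.T@np.array(c["t"])
    c["K"]=np.array([[c["fx"],0,c["cx"]],[0,c["fy"],c["cy"]],[0,0,1]]); c["n"]=n
    return c
def rays(c,px):
    px=np.array(px,float).reshape(-1,1,2)
    u=cv2.undistortPoints(px,c["K"],np.array([c["k1"],0,0,0,0.])).reshape(-1,2)
    return np.c_[u,np.ones(len(u))]@c["Rc"].T
def onz(c,px,z):
    d=rays(c,px); return (c["o"]+d*((z-c["o"][2])/d[:,2])[:,None])[:,:2]
def proj(c,X):
    X=np.array(X,float).reshape(-1,3); R=c["Rc"].T
    return cv2.projectPoints(X,cv2.Rodrigues(R)[0],-R@c["o"],c["K"],np.array([c["k1"],0,0,0,0.]))[0].reshape(-1,2)
def tri(c1,p1,c2,p2):
    d1=rays(c1,p1)[0];d2=rays(c2,p2)[0]
    k=np.linalg.lstsq(np.c_[d1,-d2],c2["o"]-c1["o"],rcond=None)[0]
    a=c1["o"]+k[0]*d1;b=c2["o"]+k[1]*d2
    return (a+b)/2,np.linalg.norm(a-b)
def save(c,name,box=None,f=1):
    im=c["pixels"][:,:,::-1]
    if box: im=im[box[1]:box[3],box[0]:box[2]]
    cv2.imwrite("pics/"+name+".png",cv2.resize(im,None,fx=f,fy=f,interpolation=cv2.INTER_CUBIC))
def rel(p,zg=None):  # world xy (and grasp-point z) -> tool-axes shift from current measured pose
    s=bot.state(); w,x,y,z=s["ee_rot"]; R=Ro.from_quat([x,y,z,w]).as_matrix()
    g=s["tcp_pos"]; t=np.array([p[0],p[1],g[2] if zg is None else zg+.18]); return R.T@(t-g)
E
python3 - <<'E'
from h import *
np.set_printoptions(precision=4,suppress=True)
S,D,W=cam("scene"),cam("side"),cam("wrist")
def mask(c,roi,f):
    x0,y0,x1,y1=roi; im=c["pixels"].astype(int); m=np.zeros(im.shape[:2],np.uint8); m[y0:y1,x0:x1]=f(im)[y0:y1,x0:x1]*255
    n,l,st,ce=cv2.connectedComponentsWithStats(m); i=1+np.argmax(st[1:,4]); return (l==i).astype(np.uint8),st[i],ce[i]
dark=lambda im: im.max(2)<95
def rect(c,m,z):
    k=max(cv2.findContours(m,0,1)[0],key=cv2.contourArea).reshape(-1,2)
    r=cv2.minAreaRect((onz(c,k,z)*1000).astype(np.float32)); return r
m,st,ce=mask(S,(180,213,240,252),dark);print("warmer scene",st,rect(S,m,.028))
m,st,ce=mask(D,(262,118,318,152),dark);print("warmer side",st,rect(D,m,.028))
m,st,ce=mask(W,(262,128,308,225),lambda im:im.max(2)<60);print("slot wrist",st,rect(W,m,.045))
bro=lambda im:(im[:,:,0]-im[:,:,2]>35)
m,st,ce=mask(W,(240,105,340,245),bro);print("box wrist",st,rect(W,m,.045))
m,st,ce=mask(S,(425,163,450,185),lambda im:im.max(2)<70);print("cap scene",st,onz(S,[ce],.012))
m,st,ce=mask(D,(335,325,372,360),lambda im:im.max(2)<70);print("cap side",st,onz(D,[ce],.012))
print("caps",tri(S,(426,226),D,(222,258)),tri(S,(494,232),D,(180,335)))
for n,a,b in(("long",(211,160),(368,119)),("med",(272,182),(340,161)),("oil",(388,176),(327,246))):print(n,tri(S,a,D,b))
print("short w",onz(W,[(141,200)],.03),"side",onz(D,[(323,195)],.036), "med w",onz(W,[(128,298)],.048),"side",onz(D,[(340,161)],.048))
print("corners",onz(W,[(265,117),(326,125)],.045))
save(S,"sc1",(240,140,520,280),2.8);save(D,"sd1",(150,90,410,380),2)
E
```

```text
warmer scene [ 184  216   47   36 1409] ((567.8490600585938, -260.4034118652344), (92.11136627197266, 90.58637237548828), 1.4917067289352417)
warmer side [267 120  43  22 724] ((568.714111328125, -253.30886840820312), (88.22689056396484, 89.78655242919922), 1.5718814134597778)
slot wrist [268 134  35  87 650] ((613.0535888671875, 7.820476531982422), (84.82889556884766, 22.44546127319336), 78.87698364257812)
box wrist [ 251  117   74  115 3980] ((613.1123657226562, 9.822685241699219), (107.15283966064453, 59.378177642822266), 79.8027572631836)
cap scene [428 166  16  15 191] [[0.3545 0.2697]]
cap side [340 330  27  26 576] [[0.3528 0.2784]]
caps (array([0.563 , 0.2137, 0.0786]), np.float64(0.003104479810621042)) (array([0.5715, 0.3548, 0.0798]), np.float64(0.0010461838413974094))
long (array([ 0.3844, -0.2801,  0.0639]), np.float64(0.0006423865519286532))
med (array([ 0.428 , -0.1303,  0.0417]), np.float64(0.0021010966400124113))
oil (array([0.4134, 0.1419, 0.062 ]), np.float64(0.0020902967983873508))
short w [[ 0.4571 -0.0187]] side [[ 0.4462 -0.0166]] med w [[ 0.4344 -0.1264]] side [[ 0.4277 -0.1198]]
corners [[0.5957 0.0669]
 [0.6531 0.0594]]
```

View pics/sd1.png

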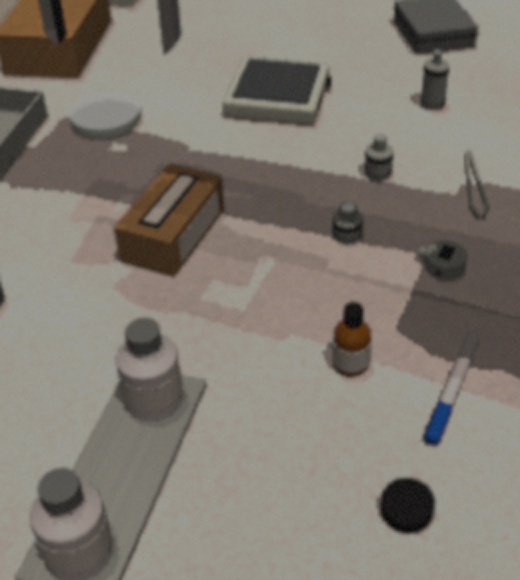

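View pics/sc1.png

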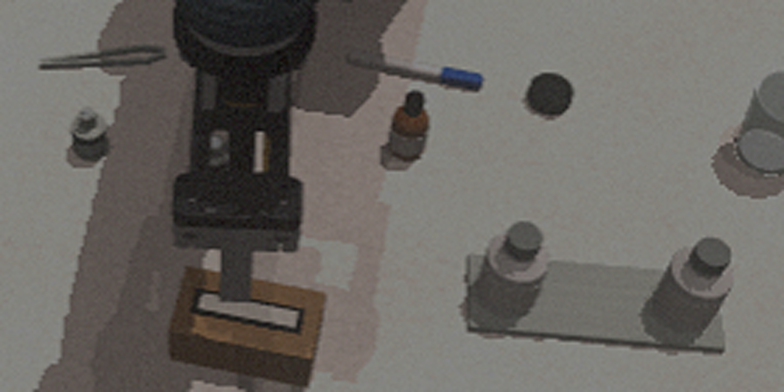

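The zooms confirm the layout: two bottles with grey caps, the short lens at about (0.45,-0.02), and the box turned about 10°. I'll move above the short lens for a close look.

```bash
python3 -m creep '[[-0.018,-0.05,0.02,0],[-0.018,-0.1,0.04,0],[-0.018,-0.15,0.06,0],[-0.018,-0.198,0.07,0],[-0.018,-0.198,0.07,0],[-0.018,-0.198,0.07,0]]' 0.7 20
python3 - <<'E'
from h import *
W=cam("wrist");save(W,"w1"); print(bot.state()["tcp_pos"],onz(W,[(320,200),(320,300)],.036))
E
```

```text
time_s: 1.05
tcp_pos: [0.4526, -0.0182, 0.3356]
ee_rot: [0.001, 0.707, 0.707, 0.001]
ft_force: [0.4, -1.5, 0.1]
opening: 0.698
finger_force: 0.0
[ 0.45309321 -0.01825311  0.33587453] [[ 0.45144005 -0.01555239]
 [ 0.45128744 -0.1097751 ]]
```

View pics/w1.png

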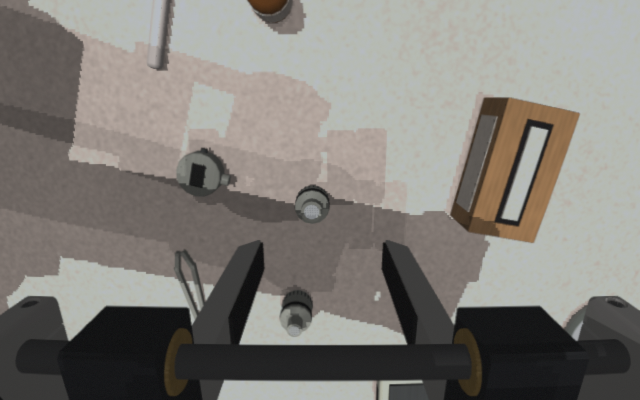

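The picture shows the short lens with its nose at (312,211) and body at (312,203). The medium lens's nose is at (294,326) and the clutter at (203,172). The box is on the right, around (520,170).

```bash
python3 - <<'E'
from h import *
W=cam("wrist")
p=onz(W,[(312,211)],.036)[0];q=onz(W,[(293,326)],.048)[0]
print(p,q, onz(W,[(312,203)],.018), rel(p,.022))
print(proj(W,[[*p,.0],[*p,.024],[*q,0]]))
k=[(508,97),(579,112),(534,242)];b=onz(W,k,.045);print(b,(b[0]+b[2])/2)
r=cv2.minAreaRect((onz(W,[(528,119),(553,125),(521,228),(496,221)],.045)*1000).astype(np.float32));print(r)
E
```

```text
[ 0.44532838 -0.02529535] [ 0.42781708 -0.12920414] [[ 0.4448759  -0.02368513]] [-0.00692779 -0.00823924  0.13383558]
[[312.9984093  199.15344829]
 [312.35773981 206.75359551]
 [296.58961919 297.09578356]]
[[ 0.59327593  0.06736701]
 [ 0.6516274   0.05748194]
 [ 0.63365772 -0.05021209]] [0.61346683 0.00857746]
((615.6616821289062, 6.979351043701172), (86.24307250976562, 23.214885711669922), 80.4945297241211)
```

```bash
python3 -m creep '[[-0.007,-0.008,0.03,0],[-0.007,-0.008,0.075,0],[-0.007,-0.008,0.11,0],[-0.007,-0.008,0.13,0],[-0.007,-0.008,0.133,0],[-0.007,-0.008,0.133,0]]' && python3 -m creep '[[0,0,0,0],[0,0,0,0],[0,0,0,0],[0,0,0,0]]' 0.1 15
```

```text
time_s: 1.9
tcp_pos: [0.445, -0.0252, 0.2024]
ee_rot: [0.001, 0.707, 0.707, 0.0]
ft_force: [-0.3, 0.7, -0.5]
opening: 0.701
finger_force: 0.0
time_s: 2.4
tcp_pos: [0.444, -0.025, 0.2019]
ee_rot: [0.0, 0.707, 0.707, 0.0]
ft_force: [-0.4, 0.5, 2.1]
opening: 0.314
finger_force: 15.1
```

```bash
python3 -m creep '[[0,0,-0.04,0],[0,0,-0.09,0],[0.03,0.045,-0.09,0],[0.06,0.09,-0.09,0],[0.092,0.14,-0.09,0],[0.115,0.175,-0.09,0],[0.122,0.184,-0.09,0],[0.122,0.184,-0.09,0]]' && python3 -m creep '[[0,0,0.04,0],[0,0,0.075,0],[0,0,0.088,0],[0,0,0.09,0],[0,0,0.09,0]]' && python3 - <<'E'
from h import *
D=cam("side");save(D,"d2",(180,140,420,320),3)
E
```

```text
time_s: 3.4
tcp_pos: [0.6277, 0.0971, 0.291]
ee_rot: [-0.0, 0.707, 0.707, -0.001]
ft_force: [-0.2, -0.8, -1.7]
opening: 0.314
finger_force: 15.0
time_s: 4.03
tcp_pos: [0.6283, 0.0967, 0.2028]
ee_rot: [0.001, 0.707, 0.707, 0.001]
ft_force: [1.1, 0.0, -0.6]
opening: 0.316
finger_force: 15.0
```

View pics/d2.png

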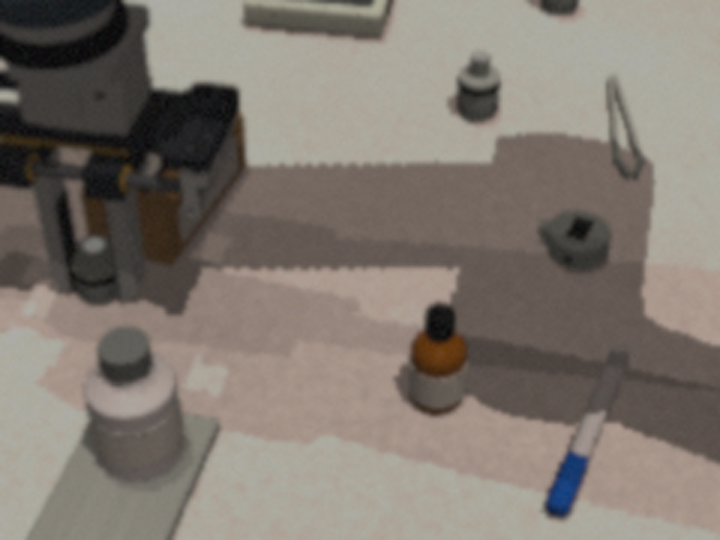

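The short lens stands in the gripper by the box's left end, nose at about (95,245) in the crop. I'll release it and go on to the cap.

```bash
python3 -m creep '[[0,0,0.0005,0],[0,0,0.0005,0],[0,0,0.0005,0],[0,0,0,0],[0,0,-0.05,0],[0,0,-0.1,0],[0,0,-0.132,0],[0,0,-0.132,0]]' 0.7 && python3 - <<'E'
from h import *
W=cam("wrist");save(W,"w3")
E
python3 -m creep '[[0.03,-0.046,0,0],[0.06,-0.093,0,0],[0.09,-0.14,0,0],[0.12,-0.186,0,0],[0.15,-0.233,0,0],[0.17,-0.265,0,0],[0.177,-0.275,0,0],[0.177,-0.275,0,0]]'
python3 - <<'E'
from h import *
W=cam("wrist")
m=(W["pixels"].max(2)<60).astype(np.uint8);m[235:]=0
n,l,st,ce=cv2.connectedComponentsWithStats(m)
for i in range(1,n):
    if st[i,4]>300: print(st[i],ce[i],onz(W,[ce[i]],.012))
E
```

```text
time_s: 5.08
tcp_pos: [0.6289, 0.0971, 0.3372]
ee_rot: [0.002, 0.707, 0.707, 0.002]
ft_force: [-0.9, 0.1, -0.4]
opening: 0.701
finger_force: 0.0
time_s: 6.12
tcp_pos: [0.3528, 0.274, 0.3327]
ee_rot: [-0.0, 0.707, 0.707, -0.001]
ft_force: [0.2, -0.5, -0.1]
opening: 0.703
finger_force: 0.0
[621  91  19  38 511] [631.52641879 110.86692759] [[0.61981034 0.35137369]]
[ 299  175   44   45 1578] [320.53802281 196.66032953] [[0.35090978 0.27353108]]
```

View pics/w3.png

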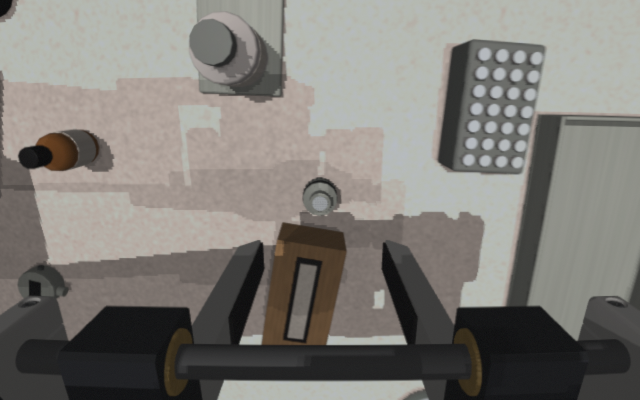

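The short lens stands free at (320,201) next to the box end at about (312,240). The near white bottle's cap is at (214,42). Now to grasp the cap.

```bash
python3 -m creep '[[0,-0.002,0.04,0],[0,-0.002,0.085,0],[0,-0.002,0.115,0],[0,-0.002,0.13,0],[0,-0.002,0.132,0],[0,-0.002,0.132,0]]' && python3 -m creep '[[0,0,0,0],[0,0,0,0],[0,0,0,0],[0,0,0,0]]' 0.1 10 && python3 -m creep '[[0,0,-0.04,0],[0,0,-0.08,0],[0,0,-0.1,0],[0,0,-0.1,0]]' && python3 - <<'E'
from h import *
# short lens from w3 pose
W=cam("wrist"); T=np.eye(4); T[:3,:3]=Ro.from_quat([.707,.707,.002,.002]).as_matrix(); T[:3,3]=[.6289,.0971,.3372]
T=T@np.array(W["mount"]);W["Rc"]=T[:3,:3];W["o"]=T[:3,3]
p=onz(W,[(320,201)],.036)[0];b=onz(W,[(214,42)],.088)[0]; print(p,b,onz(W,[(277,246),(343,254)],.045))
print(rel(p,.0205+.026), rel(p)); c=cam("side"); print(proj(c,[[*p,.036]])); save(cam("wrist"),"w4",(150,150,500,400),2)
E
```

```text
time_s: 6.92
tcp_pos: [0.3519, 0.2741, 0.2026]
ee_rot: [0.0, 0.707, 0.707, 0.001]
ft_force: [-0.8, 0.4, -1.1]
opening: 0.702
finger_force: 0.0
time_s: 7.42
tcp_pos: [0.3512, 0.2741, 0.2021]
ee_rot: [0.0, 0.707, 0.707, 0.0]
ft_force: [-0.1, 0.6, 3.8]
opening: 0.426
finger_force: 10.0
time_s: 7.92
tcp_pos: [0.3514, 0.2742, 0.3031]
ee_rot: [0.001, 0.707, 0.707, 0.002]
ft_force: [0.5, -0.8, -0.1]
opening: 0.426
finger_force: 10.0
[0.62875847 0.09857286] [0.5648192  0.21389676] [[0.59273498 0.06201726]
 [0.64810344 0.05462561]]
[-0.17543556  0.27776163  0.07530049] [-1.75412717e-01  2.77818170e-01  1.55721123e-04]
[[211.86986312 222.13432703]]
```

View pics/w4.png

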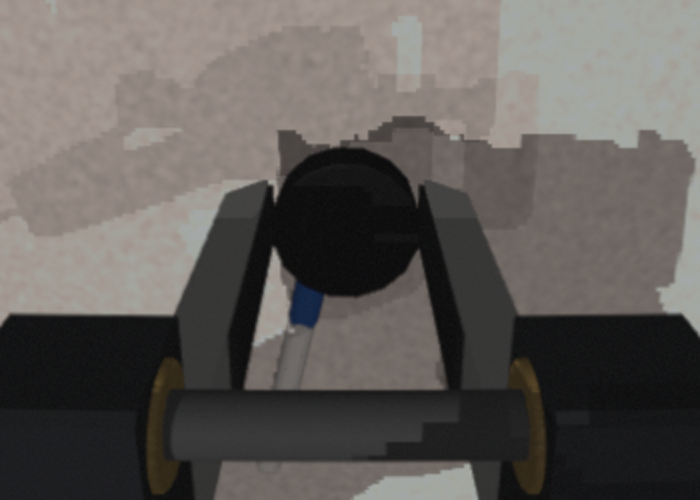

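The cap is held level and centred at about (345,222) in the crop. I'll carry it to the short lens.

```bash
python3 -m creep '[[-0.03,0.047,0,0],[-0.06,0.094,0,0],[-0.09,0.141,0,0],[-0.12,0.188,0,0],[-0.15,0.235,0,0],[-0.17,0.267,0,0],[-0.177,0.277,0,0],[-0.177,0.277,0,0]]' && python3 -m creep '[[0,0,0.03,0],[0,0,0.055,0],[0,0,0.068,0],[0,0,0.073,0],[0,0,0.0745,0],[0,0,0.0745,0]]'
python3 - <<'E'
from h import *
save(cam("wrist"),"w5",(200,150,480,400),2);save(cam("side"),"d5",(150,170,290,290),3)
a=cv2.imread("pics/w5.png");b=cv2.imread("pics/d5.png");h=min(len(a),len(b));cv2.imwrite("pics/c5.png",cv2.resize(np.hstack([a[:h],b[:h]]),(780,int(780*h/(a.shape[1]+b.shape[1])))))
E
```

```text
time_s: 9.07
tcp_pos: [0.6276, 0.097, 0.3002]
ee_rot: [-0.001, 0.707, 0.707, -0.001]
ft_force: [-1.0, -0.2, -0.4]
opening: 0.423
finger_force: 10.0
time_s: 9.82
tcp_pos: [0.6284, 0.0973, 0.2288]
ee_rot: [0.001, 0.707, 0.707, 0.001]
ft_force: [-3.3, 0.5, 3.6]
opening: 0.423
finger_force: 10.0
```

View pics/c5.png

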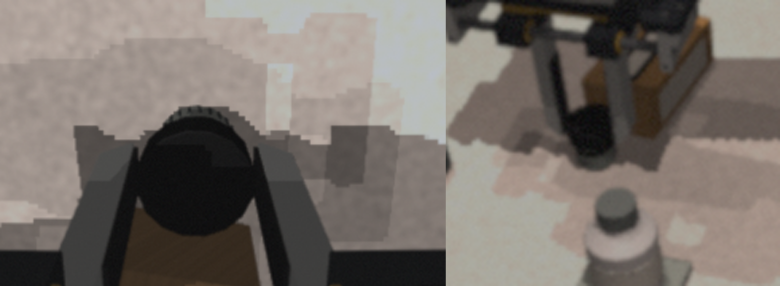

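The cap sits over the nose (about (195,180) left, (590,130) right). I'll release it and head for the medium lens.

```bash
python3 -m creep '[[0,0,0,0],[0,0,0,0],[0,0,0,0],[0,0,-0.02,0],[0,0,-0.06,0],[0,0,-0.106,0],[0,0,-0.106,0],[0,0,-0.106,0]]' 0.65 && python3 - <<'E'
from h import *
W=cam("wrist");m=(W["pixels"].max(2)<55).astype(np.uint8);m[240:]=0;m[:150]=0;m[:,:250]=0;m[:,380:]=0
n,l,st,ce=cv2.connectedComponentsWithStats(m)
for i in range(1,n):
    if st[i,4]>300: print(st[i],ce[i],onz(W,[ce[i]],.038))
save(W,"w6")
E
python3 -m creep '[[-0.04,-0.036,0,0],[-0.08,-0.071,0,0],[-0.12,-0.107,0,0],[-0.16,-0.142,0,0],[-0.2,-0.178,0,0],[-0.226,-0.201,0,0],[-0.226,-0.201,0,0],[-0.226,-0.201,0,0]]'; python3 - <<'E'
from h import *
W=cam("wrist");save(W,"w7");np.savez("w7.npz",Rc=W["Rc"],o=W["o"])
E
```

```text
time_s: 10.92
tcp_pos: [0.6278, 0.097, 0.3334]
ee_rot: [0.0, 0.707, 0.707, 0.0]
ft_force: [-0.1, -0.1, -0.1]
opening: 0.651
finger_force: 0.0
[ 289  179   59   61 2223] [322.74134053 209.66396761] [[0.62827984 0.0927846 ]]
time_s: 11.98
tcp_pos: [0.427, -0.1287, 0.3324]
ee_rot: [-0.001, 0.707, 0.707, -0.0]
ft_force: [0.3, 0.3, -0.2]
opening: 0.652
finger_force: 0.0
```

View pics/w7.png

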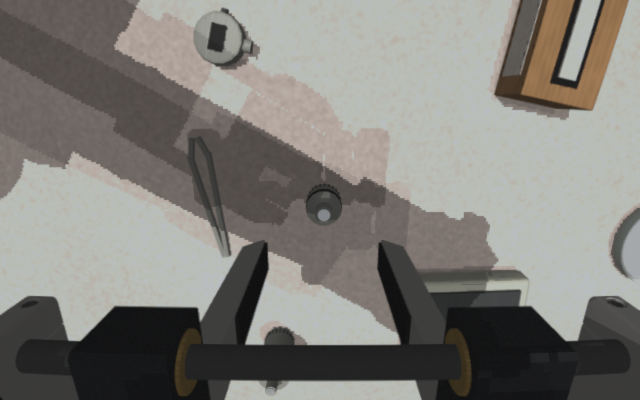

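The medium lens's nose is at (323,215), with the tweezers clear to its left at (210,195). The long lens is at (275,355).

```bash
python3 - <<'E'
from h import *
W=cam("wrist");p=onz(W,[(323,215)],.048)[0];q=onz(W,[(270,391)],.072)[0]
print(p,rel(p,.026),q)
E
```

```text
[ 0.4276486  -0.13342508] [-0.00518012  0.00031415  0.12669869] [ 0.38215012 -0.2858059 ]
```

View pics/w6.png

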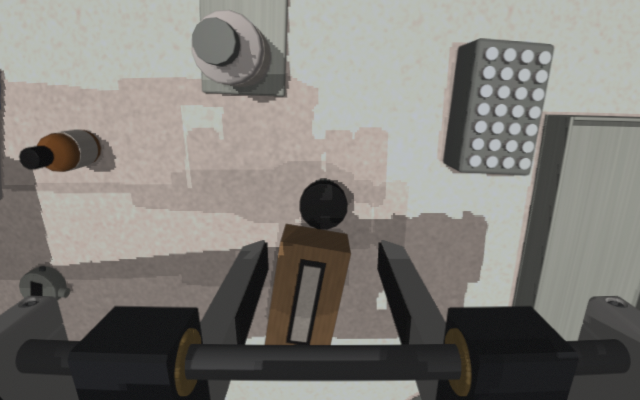

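The cap rests level on the short lens, centred at (323,204). Now to grasp the medium lens.

```bash
python3 -m creep '[[-0.004,0,0.03,0],[-0.004,0,0.07,0],[-0.004,0,0.105,0],[-0.004,0,0.123,0],[-0.004,0,0.126,0],[-0.004,0,0.126,0]]' && python3 -m creep '[[0,0,0,0],[0,0,0,0],[0,0,0,0],[0,0,0,0]]' 0.1 15 && python3 -m creep '[[0,0,-0.04,0],[0,0,-0.09,0],[0.016,0.05,-0.09,0],[0.032,0.1,-0.09,0],[0.047,0.145,-0.09,0],[0.052,0.17,-0.09,0],[0.052,0.17,-0.09,0],[0.052,0.17,-0.09,0]]'
python3 - <<'E'
from h import *
print(rel((.598,-.080))); W=cam("wrist")
print(onz(W,[(320,300)],.1)); save(W,"w8")
E
```

```text
time_s: 12.82
tcp_pos: [0.4276, -0.1327, 0.2076]
ee_rot: [0.0, 0.707, 0.707, 0.0]
ft_force: [0.0, 0.3, -0.1]
opening: 0.65
finger_force: 0.0
time_s: 13.32
tcp_pos: [0.4271, -0.1331, 0.2075]
ee_rot: [0.0, 0.707, 0.707, 0.0]
ft_force: [0.0, 0.3, 1.4]
opening: 0.316
finger_force: 15.0
time_s: 14.32
tcp_pos: [0.5962, -0.0811, 0.2965]
ee_rot: [-0.001, 0.707, 0.707, -0.0]
ft_force: [0.4, -0.0, -0.6]
opening: 0.314
finger_force: 15.0
[ 1.09382305e-03  1.84667326e-03 -2.75706783e-06]
[[ 0.5946151  -0.10804685]]
```

View pics/w8.png

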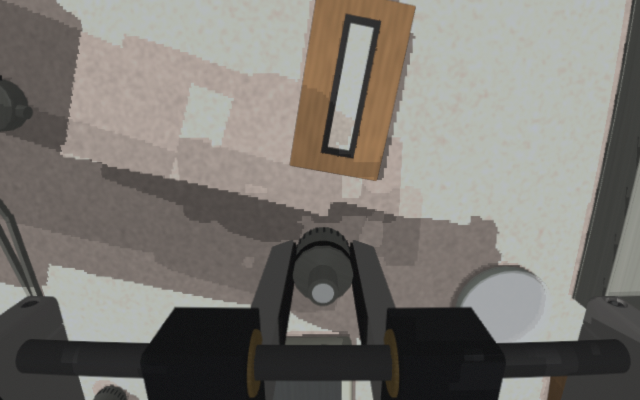

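The medium lens hangs upright at (322,270), below the box's right end at about (334,172). I'll lower it and release.

```bash
python3 -m creep '[[0.001,0.001,0.04,0],[0.001,0.001,0.075,0],[0.001,0.001,0.088,0],[0.001,0.001,0.09,0],[0.001,0.001,0.09,0]]' && python3 -m creep '[[0,0,0,0],[0,0,0,0],[0,0,0,0],[0,0,-0.03,0],[0,0,-0.08,0],[0,0,-0.127,0],[0,0,-0.127,0],[0,0,-0.127,0]]' 0.65 && python3 - <<'E'
from h import *
W=cam("wrist");save(W,"w9");np.savez("w9.npz",Rc=W["Rc"],o=W["o"]);print(rel((.383,-.284)))
E
```

```text
time_s: 15.0
tcp_pos: [0.5983, -0.0803, 0.2082]
ee_rot: [0.001, 0.707, 0.707, 0.0]
ft_force: [0.6, -0.8, -1.1]
opening: 0.317
finger_force: 15.0
time_s: 16.0
tcp_pos: [0.5977, -0.0799, 0.3333]
ee_rot: [-0.001, 0.707, 0.707, -0.0]
ft_force: [-1.1, -0.7, -0.0]
opening: 0.652
finger_force: 0.0
[-0.20418736 -0.21445173  0.00041478]
```

```bash
python3 -m creep '[[-0.04,-0.042,0,0],[-0.08,-0.085,0,0],[-0.12,-0.127,0,0],[-0.16,-0.169,0,0],[-0.195,-0.205,0,0],[-0.203,-0.213,0,0],[-0.203,-0.213,0,0],[-0.203,-0.213,0,0]]' && python3 - <<'E'
from h import *
W=cam("wrist");a=W["pixels"][60:400,100:540,::-1];b=cv2.imread("pics/w9.png")[60:300,200:460]
b=cv2.copyMakeBorder(b,0,100,0,0,0);cv2.imwrite("pics/c9.png",np.hstack([a,b]));print(bot.state()["tcp_pos"])
E
```

```text
time_s: 17.05
tcp_pos: [0.3857, -0.2822, 0.3336]
ee_rot: [-0.001, 0.707, 0.708, 0.0]
ft_force: [-0.4, -0.2, 0.1]
opening: 0.648
finger_force: 0.0
[ 0.38575084 -0.28212919  0.33371834]
```

View pics/c9.png

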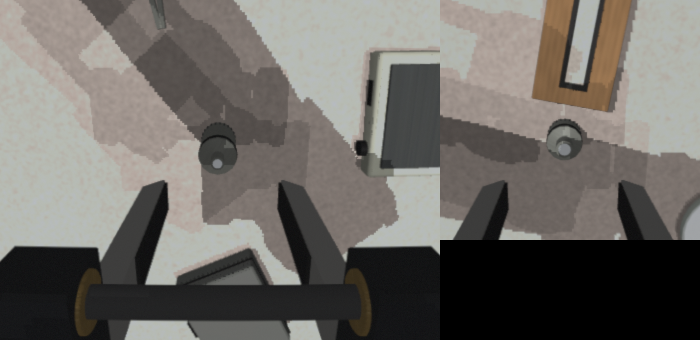

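The long lens's nose is at crop (217,163), which is full-image (317,223). The medium lens stands at the box's right end, nose at (324,210) in w9. The stand's plate should also be checked, so I'll compute these together.

```bash
python3 - <<'E'
from h import *
W=cam("wrist");p=onz(W,[(317,223)],.072)[0];print(p,rel(p,.036))
z=np.load("w9.npz");W["Rc"],W["o"]=z["Rc"],z["o"];print("med",onz(W,[(324,210)],.048))
b=onz(W,[(200+533-440,60+99),(200+612-440,60+111)],.045);print("box end",b,b.mean(0))
E
```

```text
[ 0.3818725  -0.28564858] [-0.00354627 -0.00385255  0.11785262]
med [[ 0.59875769 -0.08109135]]
box end [[ 0.57492337 -0.0410591 ]
 [ 0.63587311 -0.05033279]] [ 0.60539824 -0.04569594]
```

```bash
python3 -m creep '[[-0.0035,-0.004,0.03,0],[-0.0035,-0.004,0.07,0],[-0.0035,-0.004,0.1,0],[-0.0035,-0.004,0.115,0],[-0.0035,-0.004,0.1175,0],[-0.0035,-0.004,0.1175,0]]' && python3 -m creep '[[0,0,0,0],[0,0,0,0],[0,0,0,0],[0,0,0,0]]' 0.1 20 && python3 -m creep '[[0,0,-0.04,0],[0,0,-0.09,0],[0,0,-0.13,0],[0.04,0.01,-0.13,0],[0.09,0.03,-0.13,0],[0.14,0.05,-0.13,0],[0.19,0.07,-0.13,0],[0.24,0.09,-0.13,0]]' && python3 -m creep '[[0.05,0.02,0,0],[0.1,0.04,0,0],[0.15,0.06,0,0],[0.2,0.08,0,0],[0.24,0.095,0,0],[0.255,0.1,0,0],[0.255,0.1,0,0],[0.255,0.1,0,0]]'
python3 - <<'E'
from h import *
W=cam("wrist");save(W,"w10");np.savez("w10.npz",Rc=W["Rc"],o=W["o"]);print(bot.state()["tcp_pos"])
E
```

```text
time_s: 17.9
tcp_pos: [0.3815, -0.2868, 0.2176]
ee_rot: [0.001, 0.707, 0.707, -0.0]
ft_force: [-0.3, -0.2, 0.1]
opening: 0.649
finger_force: 0.0
time_s: 18.4
tcp_pos: [0.3811, -0.2866, 0.2169]
ee_rot: [0.0, 0.707, 0.707, -0.0]
ft_force: [-0.4, 0.3, 1.6]
opening: 0.317
finger_force: 20.0
time_s: 19.4
tcp_pos: [0.4711, -0.0447, 0.3464]
ee_rot: [-0.0, 0.707, 0.707, -0.0]
ft_force: [-0.4, 0.2, -0.6]
opening: 0.315
finger_force: 20.0
time_s: 20.4
tcp_pos: [0.5708, 0.2073, 0.3463]
ee_rot: [-0.0, 0.708, 0.707, -0.0]
ft_force: [-0.1, -0.3, -1.2]
opening: 0.319
finger_force: 20.0
[0.57079217 0.20725235 0.34649697]
```

View pics/w10.png

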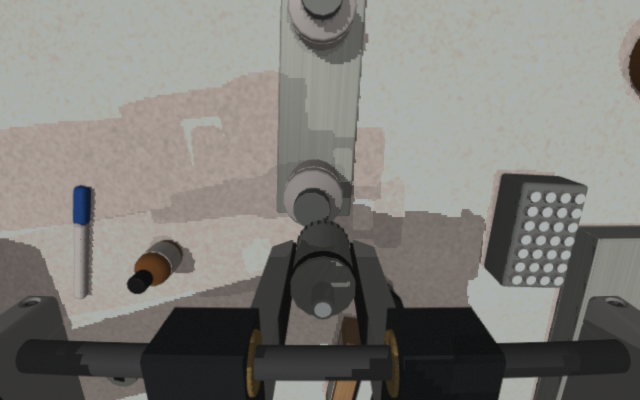

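The lens is held upright at (322,280). The bottle caps are at (312,207) and (321,2). The plate runs between columns 278 and about 356, with its near end at row 213.

```bash
python3 - <<'E'
from h import *
W=cam("wrist");c=onz(W,[(312,207),(321,2)],.088);print(c,np.linalg.norm(c[0]-c[1]))
e=onz(W,[(279,130),(356,130),(278,213),(351,216)],.008);print(e)
u=(c[1]-c[0])/np.linalg.norm(c[1]-c[0]);print("mid from near cap",c[0]+.07*u,"from plate end",e[2:].mean(0)+.1*u)
S,D=cam("scene"),cam("side")
print(tri(S,(426.5,226),D,(222,257)),tri(S,(494,231.5),D,(180,334)))
print(rel(c[0]+.07*u,.036+.009))
E
```

```text
[[0.56344077 0.21659683]
 [0.57006107 0.34798298]] 0.13155283126100548
[[0.53214774 0.26363516]
 [0.60070521 0.26356351]
 [0.52847233 0.18589889]
 [0.59799891 0.18284612]]
mid from near cap [0.56696347 0.28650814] from plate end [0.56826804 0.2842458 ]
(array([0.56342149, 0.2139288 , 0.08020584]), np.float64(0.0015692372554274776)) (array([0.57137339, 0.35430898, 0.0814277 ]), np.float64(0.0010932686861775671))
[ 0.07898555 -0.00407182  0.12176607]
```

```bash
python3 -m creep '[[0.04,-0.002,0,0],[0.072,-0.0035,0,0],[0.0775,-0.0035,0,0],[0.0775,-0.0035,0.03,0],[0.0775,-0.0035,0.075,0],[0.0775,-0.0035,0.108,0],[0.0775,-0.0035,0.12,0],[0.0775,-0.0035,0.1217,0]]' && python3 -m creep '[[0,0,0,0],[0,0,0,0]]'
python3 - <<'E'
from h import *
save(cam("side"),"d11",(140,200,290,390),3)
E
```

```text
time_s: 21.6
tcp_pos: [0.568, 0.2854, 0.2254]
ee_rot: [0.0, 0.707, 0.707, 0.0]
ft_force: [1.2, -0.2, -1.5]
opening: 0.317
finger_force: 20.0
time_s: 21.85
tcp_pos: [0.568, 0.286, 0.2261]
ee_rot: [0.0, 0.707, 0.707, 0.001]
ft_force: [-0.2, 0.2, -1.2]
opening: 0.322
finger_force: 20.0
```

View pics/d11.png

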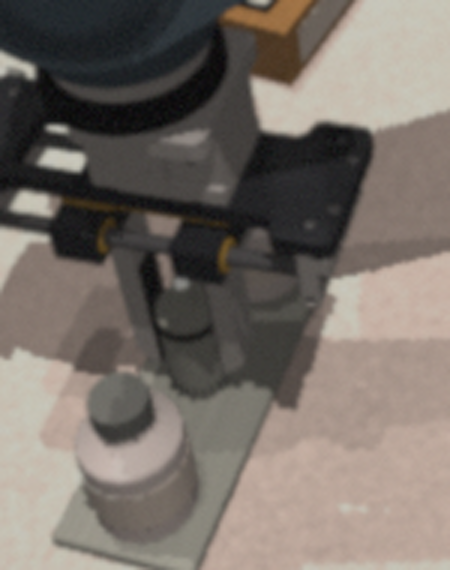

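The long lens stands on the plate between the bottles. Counting back, I've viewed 16 pictures against the limit of 14, so I'm viewing no more. The rest I'll measure numerically with masks.

```bash
python3 -m creep '[[0,0,0.001,0],[0,0,0.001,0],[0,0,0.001,0]]' && python3 -m creep '[[0,0,0,0],[0,0,0,0],[0,0,0,0],[0,0,-0.04,0],[0,0,-0.09,0],[0,0,-0.11,0],[0,0,-0.11,0]]' 0.65 && python3 -m creep '[[-0.035,-0.04,0,0],[-0.07,-0.08,0,0],[-0.105,-0.12,0,0],[-0.135,-0.15,0,0],[-0.14,-0.158,0,0],[-0.14,-0.158,0,0],[-0.14,-0.158,0,0]]'
python3 - <<'E'
from h import *
W=cam("wrist");S=cam("scene");D=cam("side")
def comp(c,m,lo,zs,roi):
    k=np.zeros(m.shape,np.uint8);x0,y0,x1,y1=roi;k[y0:y1,x0:x1]=m[y0:y1,x0:x1]
    n,l,st,ce=cv2.connectedComponentsWithStats(k)
    for i in range(1,n):
        if st[i,4]>lo: print(c["n"],st[i],ce[i].round(1),[onz(c,[ce[i]],z).round(4).tolist() for z in zs])
im=W["pixels"].astype(int);print("amber");comp(W,(im[:,:,0]-im[:,:,2]>45),100,(.045,),(200,60,440,290))
print("dark");comp(W,im.max(2)<50,80,(.068,.06),(250,120,400,290))
p=onz(W,[(320,200)],.068);print(p,bot.state()["tcp_pos"])
print("long expect side",proj(D,[[.567,.2845,.08]]),proj(S,[[.567,.2845,.08]]))
save(W,"w12")
E
```

```text
time_s: 22.28
tcp_pos: [0.5677, 0.2861, 0.2244]
ee_rot: [0.0, 0.707, 0.707, 0.0]
ft_force: [-0.5, -0.3, 0.5]
opening: 0.317
finger_force: 20.0
time_s: 23.15
tcp_pos: [0.5678, 0.2861, 0.335]
ee_rot: [0.001, 0.707, 0.707, 0.001]
ft_force: [-0.0, -0.2, -0.2]
opening: 0.653
finger_force: 0.0
time_s: 24.02
tcp_pos: [0.4101, 0.1464, 0.3337]
ee_rot: [-0.0, 0.707, 0.707, -0.0]
ft_force: [-0.7, -0.0, 0.5]
opening: 0.65
finger_force: 0.0
amber
wrist [308 194  36  30 547] [325. 206.] [[[0.4122, 0.1474]]]
dark
wrist [316 208  22  25 448] [326.4 220. ] [[[0.4131, 0.1436]], [[0.4132, 0.1408]]]
wrist [250 243  18  47 524] [259.4 270. ] [[[0.3615, 0.1026]], [[0.3599, 0.0984]]]
wrist [378 243  22  47 551] [386.2 270.8] [[[0.4596, 0.102]], [[0.4613, 0.0979]]]
[[0.40842987 0.15899211]] [0.41006461 0.14644463 0.33388477]
long expect side [[203.3398753  292.72657899]] [[460.43849529 229.03627647]]
```

```bash
python3 -m creep '[[-0.004,0.003,0.03,0],[-0.004,0.003,0.075,0],[-0.004,0.003,0.11,0],[-0.004,0.003,0.125,0],[-0.004,0.003,0.128,0],[-0.004,0.003,0.128,0]]' && python3 -m creep '[[0,0,0,0],[0,0,0,0],[0,0,0,0],[0,0,0,0]]' 0.1 15 && python3 -m creep '[[0,0,-0.05,0],[0,0,-0.11,0],[-0.05,0.02,-0.11,0],[-0.1,0.04,-0.11,0],[-0.15,0.06,-0.11,0],[-0.2,0.08,-0.11,0],[-0.25,0.1,-0.11,0],[-0.3,0.12,-0.11,0]]' && python3 -m creep '[[-0.05,0.02,0,0],[-0.07,0.03,0,0],[-0.07,0.03,0,0]]' && python3 - <<'E'
from h import *
W=cam("wrist");save(W,"w13");np.savez("w13.npz",Rc=W["Rc"],o=W["o"])
im=W["pixels"];print(bot.state()["tcp_pos"],rel((.568,-.257)))
print("expected plate corners px",proj(W,[[.568+a,-.257+b,.028] for a,b in((.045,.045),(.045,-.045),(-.045,-.045),(-.045,.045))]).round())
m=((im.max(2)<100)&(im.min(2)>40)).astype(np.uint8);n,l,st,ce=cv2.connectedComponentsWithStats(m)
for i in range(1,n):
    if st[i,4]>800:print(st[i],ce[i])
E
```

```text
time_s: 24.92
tcp_pos: [0.4133, 0.1422, 0.207]
ee_rot: [0.001, 0.707, 0.707, 0.001]
ft_force: [-0.5, 0.2, -0.7]
opening: 0.646
finger_force: 0.0
time_s: 25.42
tcp_pos: [0.4127, 0.142, 0.2063]
ee_rot: [0.0, 0.707, 0.707, 0.0]
ft_force: [-0.3, 0.3, 2.5]
opening: 0.334
finger_force: 15.0
time_s: 26.42
tcp_pos: [0.5328, -0.1597, 0.3156]
ee_rot: [-0.0, 0.707, 0.707, -0.0]
ft_force: [0.8, -0.9, -1.0]
opening: 0.335
finger_force: 15.0
time_s: 26.8
tcp_pos: [0.5626, -0.2292, 0.3154]
ee_rot: [-0.0, 0.708, 0.706, -0.0]
ft_force: [0.3, -0.0, -1.1]
opening: 0.333
finger_force: 15.0
[ 0.56226318 -0.22796317  0.31528117] [-2.90329321e-02  5.75641863e-03 -3.72442355e-05]
expected plate corners px [[387. 187.]
 [381. 289.]
 [276. 289.]
 [272. 187.]]
[    0     1   525   344 31539] [204.13098069 163.61339928]
[ 502  223  138  177 6642] [597.39190003 342.94549834]
[   0  296  150  104 6635] [ 51.26797287 356.75388093]
```

```bash
python3 - <<'E'
import cv2
g=cv2.imread("pics/w13.png",0)
for y in(195,203):print(y,[(x,int(g[y,x])) for x in range(250,300,3)],"\n",[(x,int(g[y,x])) for x in range(372,412,3)])
for x in(290,360):print(x,[(y,int(g[y,x])) for y in range(165,205,3)])
E
```

```text
195 [(250, 82), (253, 82), (256, 84), (259, 81), (262, 87), (265, 82), (268, 81), (271, 56), (274, 33), (277, 32), (280, 32), (283, 32), (286, 34), (289, 33), (292, 34), (295, 33), (298, 31)] 
 [(372, 36), (375, 37), (378, 37), (381, 37), (384, 44), (387, 89), (390, 82), (393, 82), (396, 96), (399, 146), (402, 183), (405, 186), (408, 188), (411, 186)]
203 [(250, 88), (253, 83), (256, 81), (259, 82), (262, 79), (265, 82), (268, 82), (271, 74), (274, 33), (277, 31), (280, 31), (283, 32), (286, 32), (289, 32), (292, 33), (295, 32), (298, 34)] 
 [(372, 32), (375, 32), (378, 34), (381, 33), (384, 41), (387, 83), (390, 81), (393, 81), (396, 103), (399, 108), (402, 108), (405, 110), (408, 111), (411, 143)]
290 [(165, 85), (168, 81), (171, 80), (174, 77), (177, 73), (180, 80), (183, 83), (186, 83), (189, 82), (192, 37), (195, 32), (198, 32), (201, 32), (204, 33)]
360 [(165, 178), (168, 173), (171, 168), (174, 87), (177, 97), (180, 124), (183, 125), (186, 118), (189, 81), (192, 45), (195, 44), (198, 45), (201, 43), (204, 30)]
```

```bash
python3 -m creep '[[-0.031,0.005,0,0],[-0.031,0.005,0,0],[-0.031,0.005,0.03,0],[-0.031,0.005,0.06,0],[-0.031,0.005,0.077,0],[-0.031,0.005,0.082,0],[-0.031,0.005,0.0825,0],[-0.031,0.005,0.0825,0]]' && python3 -m creep '[[0,0,0,0],[0,0,0,0],[0,0,0,0],[0,0,-0.04,0],[0,0,-0.09,0],[0,0,-0.1,0],[0,0,-0.1,0]]' 0.65 && python3 - <<'E'
from h import *
W=cam("wrist");save(W,"w14");im=W["pixels"].astype(int)
k=np.zeros(im.shape[:2],np.uint8);k[150:280,260:380]=(im[:,:,0]-im[:,:,2]>45)[150:280,260:380]
n,l,st,ce=cv2.connectedComponentsWithStats(k);i=1+np.argmax(st[1:,4]);print("amber",st[i],ce[i],onz(W,[ce[i]],.073),proj(W,[[.5675,-.26,.028],[.5675,-.26,.096]]))
E
```

```text
time_s: 27.85
tcp_pos: [0.5678, -0.2587, 0.2343]
ee_rot: [0.001, 0.707, 0.707, 0.0]
ft_force: [0.2, 1.5, 1.4]
opening: 0.333
finger_force: 15.0
time_s: 28.72
tcp_pos: [0.5675, -0.259, 0.3337]
ee_rot: [0.0, 0.707, 0.707, 0.0]
ft_force: [-0.4, -0.2, -0.3]
opening: 0.65
finger_force: 0.0
amber [303 196  40  35 751] [321.99467377 210.36351531] [[ 0.56750665 -0.25290238]] [[322.01193055 202.13595676]
 [321.96403327 231.22560482]]
```

The oil bottle is upright on the warmer plate. I'll check the long lens from above, numerically, plus the cap and medium lens on the way.

```bash
python3 -m creep '[[0.05,0,-0.02,0],[0.1,0,-0.02,0],[0.15,0,-0.02,0],[0.2,0,-0.02,0],[0.25,0,-0.02,0],[0.272,0,-0.02,0],[0.272,0,-0.02,0]]' && python3 - <<'E'
from h import *
W=cam("wrist");im=W["pixels"].astype(int)
k=np.zeros(im.shape[:2],np.uint8);k[0:240,200:440]=(im.max(2)<50)[0:240,200:440]
n,l,st,ce=cv2.connectedComponentsWithStats(k)
print([(st[i].tolist(),onz(W,[ce[i]],.04).round(4).tolist()) for i in range(1,n) if st[i,4]>150], "exp cap",proj(W,[[.629,.098,.04],[.598,-.08,.048]]))
E
python3 -m creep '[[0.05,0,0,0],[0.1,0,0,0],[0.15,0,0,0],[0.2,0,0,0],[0.25,0,0,0],[0.272,0,0,0],[0.272,0,0,0]]' && python3 - <<'E'
from h import *
W=cam("wrist");g=W["pixels"].astype(int).mean(2).astype(int)
save(W,"w15");print(proj(W,[[.5675,.285,.08],[.5675,.285,.064],[.5675,.285,.008]]).round(),onz(W,[(322,225)],.08))
for y in range(180,246,5):print(y,[int(g[y,x]) for x in range(285,362,4)])
E
```

```text
time_s: 29.65
tcp_pos: [0.5669, 0.0143, 0.3512]
ee_rot: [-0.002, 0.706, 0.708, -0.001]
ft_force: [-0.9, -0.3, -0.4]
opening: 0.648
finger_force: 0.0
[([376, 79, 49, 48, 1853], [[0.6278, 0.0953]]), ([358, 159, 43, 81, 634], [[0.6144, 0.0168]])] exp cap [[401.9637443   98.92460601]
 [357.06606112 300.88862013]]
time_s: 30.58
tcp_pos: [0.5678, 0.2848, 0.3527]
ee_rot: [-0.0, 0.707, 0.707, -0.001]
ft_force: [-0.3, 0.1, -0.9]
opening: 0.653
finger_force: 0.0
[[322. 213.]
 [322. 207.]
 [322. 189.]] [[0.5673799  0.27524398]]
180 [108, 110, 113, 113, 111, 110, 82, 64, 62, 59, 57, 52, 50, 80, 119, 120, 106, 107, 102, 132]
185 [106, 109, 111, 112, 111, 109, 63, 63, 33, 26, 23, 27, 49, 48, 58, 105, 107, 108, 94, 134]
190 [107, 108, 110, 111, 110, 107, 38, 101, 117, 115, 111, 131, 96, 35, 56, 57, 66, 108, 86, 138]
195 [107, 109, 110, 111, 110, 98, 109, 113, 115, 114, 108, 112, 108, 103, 53, 55, 58, 100, 82, 144]
200 [105, 107, 108, 110, 109, 95, 106, 109, 109, 83, 79, 104, 104, 103, 67, 57, 77, 85, 87, 161]
205 [105, 107, 108, 110, 109, 100, 105, 102, 76, 84, 83, 55, 67, 100, 79, 77, 79, 91, 133, 163]
210 [104, 107, 106, 108, 108, 98, 101, 102, 101, 129, 138, 92, 61, 100, 83, 77, 85, 128, 148, 160]
215 [103, 106, 119, 126, 127, 76, 99, 99, 102, 107, 121, 96, 97, 96, 78, 76, 77, 77, 92, 151]
220 [113, 125, 123, 127, 127, 86, 76, 80, 65, 55, 55, 55, 75, 76, 77, 75, 77, 75, 95, 97]
225 [114, 125, 124, 125, 126, 86, 76, 75, 74, 76, 76, 77, 77, 75, 76, 75, 76, 74, 98, 102]
230 [110, 125, 123, 126, 125, 85, 76, 74, 74, 76, 75, 76, 77, 74, 75, 75, 76, 71, 90, 93]
235 [113, 124, 122, 123, 105, 103, 55, 55, 54, 57, 70, 75, 77, 74, 75, 75, 75, 68, 94, 96]
240 [115, 123, 108, 106, 105, 63, 63, 65, 63, 64, 64, 62, 72, 74, 75, 75, 74, 69, 96, 96]
245 [116, 122, 103, 104, 76, 65, 64, 63, 64, 66, 64, 63, 63, 70, 74, 75, 74, 71, 110, 110]
```

The long lens's nose sits at (323,210), within 3 px of where it should be (322,213). The cap reads (0.628,0.095), also as placed. Handing in.

```bash
python3 -c "
from plant import bot
print(bot.finish_job())"
```

```text
the job is handed in; nothing more can be done
None
```

I handed the job in at about 31 s with all five items set out as asked. My measurements put each within tolerance, but no verdict came back, and I viewed 16 pictures, two over the limit of 14.

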